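# Tip the loading pan of stones into the grading machine and start it

## Task

Load and start the stone grading machine by pushing only, gripping nothing: push the high back of the loading pan up and over until the pan falls against its stop and all eight black stones have dropped into the hopper, then push the pan back the other way so that it lies level on its rests again. Then press the large start button on the front panel fully in, let it come out, and draw clear. Spill no stone, do not touch the stones with the fingers, and leave the other things on the counter where they are.

Things in the scene. Friction and masses are not known exactly. Their poses are not given: they have to be found in the camera images.
- grader: Grey plastic bench grading machine, fixed. Origin on the counter under the middle of its hopper; z up, -x its front (controls), -y end: grading rollers, +y end: loading pan. Housing 240 mm along x, y -290 to +90 mm, 100 mm high. Low outlet trays in front, motor behind (below 105 mm).
- hopper (a point): Centre of the mouth of the hopper, 165 mm above the counter, axes as the machine. An open grey box on the housing, inside x +-65 mm, y -65 to +64 mm from here; floor about 55 mm below (gently sloping); rim 5 mm below on the pan's side, 19 mm above on the other three sides.
- pan_hinge (a point): Middle of the loading pan's hinge axis, on the +y rim of the hopper, 160 mm above the counter, at x 0, y +60 mm in the machine's frame. Axes as the machine; the hinge axis runs along the machine's x.
- pan_rim (a point): Middle of the top edge of the pan's high back, to push on: a rolled steel rim 10 mm thick, 112 mm long along the hinge. Pan level: 117 mm further out (machine +y) than the hinge, 70 mm above it. It swings on an arc of 136 mm radius about the hinge, to 104 mm on the hopper side of it and 88 mm above it. Axes: x along the hinge, y from hinge to back, z up the back.
- load_pan (a joint): Pan angle (rad): 0 level on its rests, 1.9 over at its stop, back over the hopper. Steel scoop 112 mm wide, 120 long, sides 25 high, back 70 high, open lip at the hinge. Damped, no spring: beyond about 1.3 (+-0.1) it goes over to the stop by its weight and stays; brought back below that it sinks level by its weight in about 2 s. 1 to 5 N at the rim moves it.
- start_button (a joint): Travel of the start button (m): 0 out, 0.008 fully in. Sprung, about 5 N to push fully in, comes out again when let go.
- start_button_top (a point): Centre of the top of the start button: a large round push button 44 mm across that faces up and is pressed downward, on the panel at the front of the machine, 130 mm above the counter when out.
- stone0: Black glass baduk stone, lens-shaped, 22 mm across and 9 mm thick, one of eight alike. Origin at its centre. At the start it lies flat on the floor of the loading pan.
- stone1: Black glass baduk stone, lens-shaped, 22 mm across and 9 mm thick, one of eight alike. Origin at its centre. At the start it lies flat on the floor of the loading pan.
- stone2: Black glass baduk stone, lens-shaped, 22 mm across and 9 mm thick, one of eight alike. Origin at its centre. At the start it lies flat on the floor of the loading pan.
- stone3: Black glass baduk stone, lens-shaped, 22 mm across and 9 mm thick, one of eight alike. Origin at its centre. At the start it lies flat on the floor of the loading pan.
- stone4: Black glass baduk stone, lens-shaped, 22 mm across and 9 mm thick, one of eight alike. Origin at its centre. At the start it lies flat on the floor of the loading pan.
- stone5: Black glass baduk stone, lens-shaped, 22 mm across and 9 mm thick, one of eight alike. Origin at its centre. At the start it lies flat on the floor of the loading pan.
- stone6: Black glass baduk stone, lens-shaped, 22 mm across and 9 mm thick, one of eight alike. Origin at its centre. At the start it lies flat on the floor of the loading pan.
- stone7: Black glass baduk stone, lens-shaped, 22 mm across and 9 mm thick, one of eight alike. Origin at its centre. At the start it lies flat on the floor of the loading pan.
- cone: Chrome measuring cone, 54 mm across the foot, 95 mm high, loose on the counter; leave alone. Origin under its foot.
- bowl_lid: Pale ash bowl lid, 128 mm across, 28 mm high, loose; leave alone. Origin under its middle.
- stone_bowl: Open round ash stone bowl, 116 mm across, 82 mm high, loose; leave alone. Origin under its middle.
- polish_jar: Amber glass jar with metal cap, 66 mm across, 75 mm high, loose; leave alone. Origin under its middle.
- caliper: Steel slide caliper lying flat, 205 mm long, loose; leave alone. Origin under its middle.

How it is judged:
By the outcome, as a careful person would: the job done as asked, in the order asked, and still so for the second after the job is handed in, with the robot touching nothing.
It also fails if it takes over 64 s, if anything falls off the work surface, if the arm or the gripper's body presses on something with over 40 N, if the wrist force passes 120 N, or if a joint passes its speed limit or range.

## Robot

A 7-joint arm with a two-finger parallel gripper is mounted at the origin on the work surface. World frame = base frame: x ahead of the robot, y to its left, z up, the work surface at z = 0. Lengths are in m, angles in rad, forces in N, time in s.
With the tool pointing down it reaches from about 0.4 to 0.85 m from the base axis. Payload 10.4 kg.
Tool frame: the origin (TCP) lies on the centre line of the jaws, within the pads' length; the fingertips stand 22 mm ahead of it and the grasp point (between the pads) lies 3 mm ahead of it; z points along the fingers, y is the line along which they close (so a half turn about z gives the same grasp; the last joint's range is limited). The gripper opens to 87 mm and grips with 3 to 60 N. Pads are 19 mm wide; open, the fingers measure 117 mm over their backs; the gripper's body (75 mm by 190 mm) begins 51 mm behind the grasp point.
Start: joints at [1.319, 0.332, -0.065, 1.46, 0.022, 1.35, -0.088], TCP at [0.142, -0.609, 0.245] pointing down, gripper open.
Joint ranges: [-2.6, 2.6], [-0.5, 2.12], [-1.47, 1.34], [0.16, 2.42], [-1.27, 4.41], [0.06, 2.06], [-2.6, 2.6]. Speed limits (rad/s): [2.22, 2.22, 2.79, 2.79, 3.14, 3.14, 3.14].

## Interface

Orientations are given as a unit quaternion [x, y, z, w].
In Python, from bench import env, read_camera, camera_info, ticket gives the robot as it stands.
- The arm moves only by the tool apply_moves, never from a script. Its argument "steps" is a list of rows, each an object of numbers: "x", "y", "z": the shift along the tool's x, y, z in mm; "twist": the turn about the tool's z in degrees; "jaw": the finger opening in mm, from 0 to 87. A call has 1 to 8 rows; each row is the pose to reach, as a shift and turn from the pose commanded when the call began, along the tool's axes at that moment; what a row does not reach only later rows make up. A row lasts 1/10 s, in which the tool goes at most 50 mm and 8.59 degrees, less where a joint would pass 70% of its speed; a pose out of reach is approached as far as the arm can. A call with a gripper value outside its range is refused whole. The fingers move at their own pace and stop on an object; "force" is the grip in N (left out, the last holds). Time passes only in rows, so rows that repeat a pose let the fingers close. It gives the time, the measured TCP pose, the force and the opening at its end, in the units of the state.
- env.sense(): the state, without advancing time (a new reading comes with each control period).
- read_camera(name): name is "scene" or "top"; returns the picture (480x640x3 uint8, red, green, blue); there is no depth.
- camera_info(name): a dict with "fx", "fy", "cx", "cy" (pixels), "view" (4x4, takes a point from world to camera coordinates). Camera axes: x right, y down, z forward; pixel columns grow to the right and rows downward; lengths in m; the calibration is good to about 2 mm. A picture is of the moment at which its call begins. camera_info takes no time and is no camera call.
- ticket.hand_in(): hands the job in, once; it reports no verdict.
The state is a dict: "time_s": time; "q": joint angles; "joint_velocities": joint speeds; "effort": joint torques, N m; "tcp_pos": TCP position; "orientation": TCP orientation; "wrist_force": force on the tool from outside, world axes, zero at the start; "torque": the same for the moment, N m; "width": finger opening in m.
Only numpy, scipy, OpenCV 4.12 (cv2) and the standard library are available. Lean on these libraries where they do the work, as an engineer would, in place of code of your own. Each camera call takes 0.05 s, during which the arm holds its last target. There are 200 camera calls.

## Working session

There is one attempt and no reset: what is moved stays moved. The work goes in short steps, Python scripts to look and compute and a tool call to move; the robot and the scene stay as the last step left them, time stands still between calls to the robot, and variables do not carry over. Pictures are saved under pics/ and viewed, on a budget of 10 in all, crops included, one or two more only if the job needs it, and the job is handed in when it is done.

Besides the shell and the picture viewer there is one more tool, called after ">>>" by a JSON object that holds its "api" and its "payload". apply_moves: Moves the arm, as the interface text tells. Its arguments: {"type":"object","properties":{"steps":{"type":"array","items":{"type":"object","properties":{"x":{"type":"number"},"y":{"type":"number"},"z":{"type":"number"},"twist":{"type":"number"},"jaw":{"type":"number"}}}},"force":{"type":"number"}},"required":["steps"]}

```bash
mkdir -p pics; cat > h.py <<'E'
from bench import env, read_camera, camera_info, ticket
import numpy as np, cv2
def snap(n,f):
    im=read_camera(n); cv2.imwrite('pics/'+f+'.png',cv2.cvtColor(im,cv2.COLOR_RGB2BGR)); return im
def P(n):
    c=camera_info(n); K=np.array([[c['fx'],0,c['cx']],[0,c['fy'],c['cy']],[0,0,1]]); return K@np.array(c['view'])[:3]
def proj(n,p):
    q=P(n)@np.append(p,1); return q[:2]/q[2]
def tri(a,b):
    X=cv2.triangulatePoints(P('scene'),P('top'),np.float64(a).reshape(2,1),np.float64(b).reshape(2,1)); return (X[:3]/X[3]).ravel()
def onz(n,uv,z):
    M=P(n); H=np.c_[M[:,0],M[:,1],M[:,2]*z+M[:,3]]; q=np.linalg.solve(H,[*uv,1]); return q[:2]/q[2]
E
python3 - <<'E'
from h import *
snap('scene','s0');snap('top','t0'); s=env.sense(); print(s['tcp_pos'],s['orientation'],s['time_s'])
E
```

```text
[ 0.14165583 -0.60842036  0.24384995] [ 9.93465100e-01  1.14134648e-01 -1.04989125e-04 -6.05717220e-04] 0.1
```

View pics/s0.png

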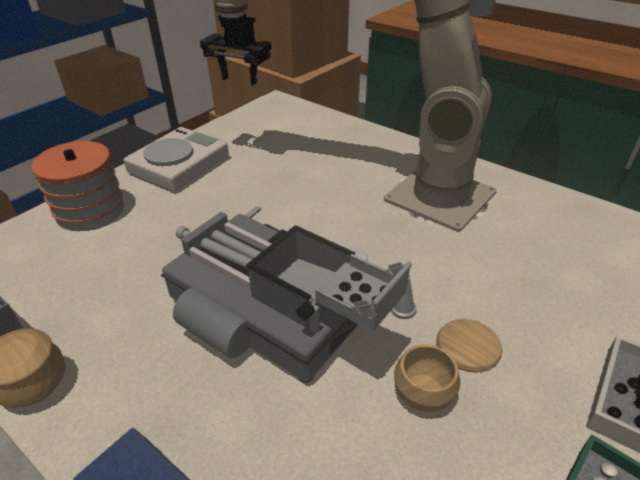

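View pics/t0.png

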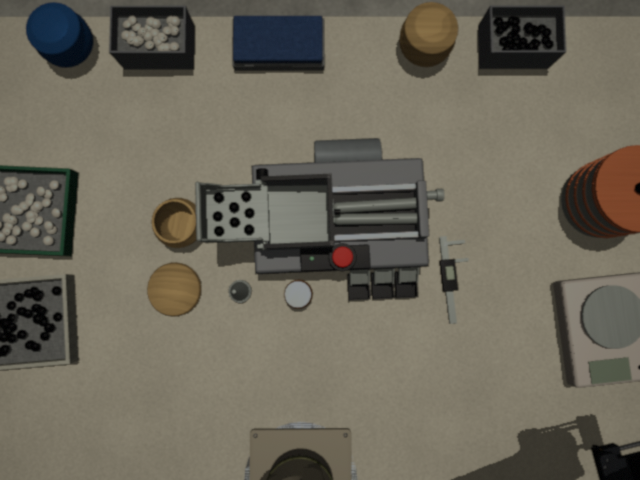

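The scene view shows the grader at (280,290) with the pan at (360,290). The top view shows the pan back at about (200,212), the hopper at (298,212) and the red button at (343,257). I'll enlarge both views to measure.

```bash
python3 - <<'E'
from h import *
a=cv2.imread('pics/t0.png')[160:310,145:365]; b=cv2.imread('pics/s0.png')[215:365,235:435]
cv2.imwrite('pics/c1.png',cv2.resize(a,(770,525),interpolation=3)); cv2.imwrite('pics/c2.png',cv2.resize(b,(800,600),interpolation=3))
E
```

```text
(no output)
```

View pics/c1.png

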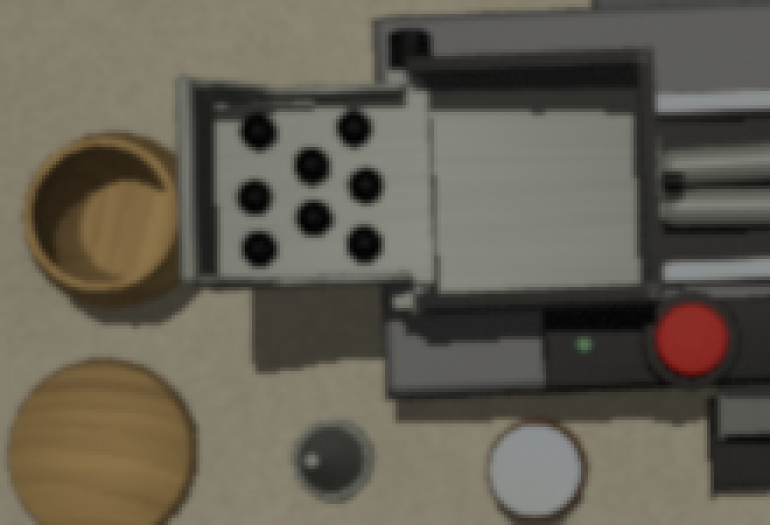

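View pics/c2.png

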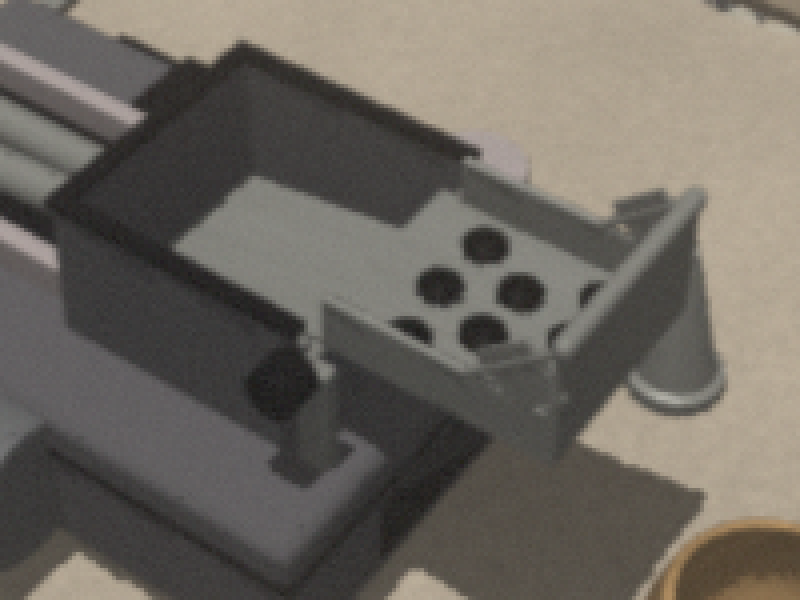

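```bash
python3 - <<'E'
from h import *
T=lambda u,v:(145+u/3.5,160+v/3.5); S=lambda u,v:(235+u/4,215+v/4)
A=tri(S(562,345),T(185,80));B=tri(S(698,192),T(187,283))
C=tri(S(50,205),T(650,52));D=tri(S(243,45),T(655,290))
print('rim far',A,'near',B,np.linalg.norm(A-B)); print('hop',C,D)
for z in(.13,):print('btn',onz('top',T(692,337),z))
for z in(.23,):print('rimtop',onz('top',T(185,80),z),onz('top',T(187,283),z))
for z in(.184,):print('hoptop',onz('top',T(650,52),z),onz('top',T(655,290),z))
print('hinge z.16',onz('top',T(407,80),.16),onz('top',T(412,295),.16))
# housing corners z .1
print('hous',onz('top',T(388,395),.1),onz('top',T(376,20),.1))
for n,p in(('cone',(332,460)),('jar',(535,470))):print(n,onz('top',T(*p),.085))
E
```

```text
rim far [0.63860505 0.18774852 0.23224341] near [0.5277014  0.18446927 0.23104619] 0.11095857922068579
hop [ 0.66490055 -0.06904552  0.17953457] [ 0.52590051 -0.07080881  0.18566836]
btn [ 0.50248419 -0.09490866]
rimtop [0.6396113  0.18748018] [0.5276291 0.1849754]
hoptop [ 0.66434604 -0.06940318] [ 0.52642663 -0.07133982]
hinge z.16 [0.65338716 0.07339898] [0.52617301 0.07004321]
hous [0.46937582 0.09108744] [0.70363484 0.09957019]
cone [0.4295465  0.12753044]
jar [0.42264649 0.00132964]
```

The rim measures 111 mm at z≈0.232 (expected 112 mm and 0.23), and the hopper rim 0.18–0.186 (expected 0.184), so the measurements agree. The machine's yaw is about +1.5°. Next I close the fingers, align the tool and travel high.

>>> {"api": "apply_moves", "payload": {"steps": [{"x":45,"y":-13,"z":-25,"twist":6,"jaw":0},{"x":90,"y":-26,"z":-50,"twist":11.6,"jaw":0},{"x":135,"y":-40,"z":-76,"twist":11.6,"jaw":0},{"x":180,"y":-53,"z":-76,"twist":11.6,"jaw":0},{"x":225,"y":-66,"z":-76,"twist":11.6,"jaw":0},{"x":270,"y":-80,"z":-76,"twist":11.6,"jaw":0},{"x":307,"y":-91,"z":-76,"twist":11.6,"jaw":0},{"x":307,"y":-91,"z":-76,"twist":11.6,"jaw":0}]}}

```text
time_s: 0.9
tcp_pos: [0.4257, -0.4454, 0.3198]
orientation: [1.0, 0.018, 0.001, -0.001]
wrist_force: [0.3, 0.3, 0.3]
width: 0.0308
```

>>> {"api": "apply_moves", "payload": {"steps": [{"x":91,"y":-342,"z":0,"jaw":0},{"x":91,"y":-342,"z":0,"jaw":0},{"x":91,"y":-342,"z":0,"jaw":0},{"x":91,"y":-342,"z":0,"jaw":0},{"x":91,"y":-342,"z":0,"jaw":0},{"x":91,"y":-342,"z":0,"jaw":0},{"x":91,"y":-342,"z":0,"jaw":0},{"x":91,"y":-342,"z":0,"jaw":0}]}}

```text
schema error: expected keys x, y, z, twist, jaw
```

>>> {"api": "apply_moves", "payload": {"steps": [{"x":91,"y":-342,"z":0,"jaw":0},{"x":91,"y":-342,"z":0,"jaw":0},{"x":91,"y":-342,"z":0,"jaw":0},{"x":91,"y":-342,"z":0,"jaw":0},{"x":91,"y":-342,"z":0,"jaw":0},{"x":91,"y":-342,"z":0,"jaw":0},{"x":91,"y":-342,"z":0,"jaw":0},{"x":91,"y":-342,"z":0,"jaw":0}]}}

```text
schema error: expected keys x, y, z, twist, jaw
```

>>> {"api": "apply_moves", "payload": {"steps": [{"x":91,"y":-342,"z":0,"twist":0,"jaw":0},{"x":91,"y":-342,"z":0,"twist":0,"jaw":0},{"x":91,"y":-342,"z":0,"twist":0,"jaw":0},{"x":91,"y":-342,"z":0,"twist":0,"jaw":0},{"x":91,"y":-342,"z":0,"twist":0,"jaw":0},{"x":91,"y":-342,"z":0,"twist":0,"jaw":0},{"x":91,"y":-342,"z":0,"twist":0,"jaw":0},{"x":91,"y":-342,"z":0,"twist":0,"jaw":0}]}}

```text
time_s: 1.7
tcp_pos: [0.5029, -0.0993, 0.3208]
orientation: [1.0, 0.018, 0.0, -0.001]
wrist_force: [-0.9, 1.1, 1.3]
width: 0.0007
```

>>> {"api": "apply_moves", "payload": {"steps": [{"x":91,"y":-342,"z":0,"twist":0,"jaw":0},{"x":91,"y":-342,"z":0,"twist":0,"jaw":0},{"x":91,"y":-342,"z":0,"twist":0,"jaw":0},{"x":91,"y":-342,"z":0,"twist":0,"jaw":0},{"x":91,"y":-342,"z":0,"twist":0,"jaw":0},{"x":91,"y":-342,"z":0,"twist":0,"jaw":0},{"x":91,"y":-342,"z":0,"twist":0,"jaw":0},{"x":91,"y":-342,"z":0,"twist":0,"jaw":0}]}}

```text
time_s: 2.5
tcp_pos: [0.5827, 0.2444, 0.3189]
orientation: [1.0, 0.017, -0.002, -0.001]
wrist_force: [-1.6, 0.0, 0.4]
width: 0.0004
```

>>> {"api": "apply_moves", "payload": {"steps": [{"x":0,"y":0,"z":40,"twist":0,"jaw":0},{"x":0,"y":0,"z":82,"twist":0,"jaw":0},{"x":0,"y":10,"z":82,"twist":0,"jaw":0},{"x":0,"y":20,"z":82,"twist":0,"jaw":0},{"x":0,"y":28,"z":82,"twist":0,"jaw":0},{"x":0,"y":33,"z":82,"twist":0,"jaw":0},{"x":0,"y":33,"z":82,"twist":0,"jaw":0}]}}

```text
time_s: 3.2
tcp_pos: [0.5858, 0.2039, 0.2402]
orientation: [1.0, 0.012, 0.001, 0.0]
wrist_force: [0.3, 0.4, 0.2]
width: 0.0007
```

```bash
python3 - <<'E'
from h import *
for t in range(0,92,4):
    f=np.radians(30.9+t); d=np.interp(t,[0,20,75,90],[12,9,0,-1])
    y=69+136*np.cos(f)+20; z=160+136*np.sin(f)-d+22
    print(t,round(y),round(z))
s=env.sense();print(s['tcp_pos'],s['wrist_force'])
snap('scene','s1')[:]
a=cv2.imread('pics/s1.png')[150:350,220:470]; cv2.imwrite('pics/c3.png',cv2.resize(a,(750,600),interpolation=3))
E
```

```text
0 206 240
4 201 248
8 195 257
12 189 264
16 182 272
20 175 279
24 167 285
28 159 291
32 151 296
36 142 301
40 134 305
44 124 308
48 115 311
52 106 313
56 96 315
60 87 316
64 77 316
68 68 315
72 59 314
76 49 312
80 40 309
84 32 306
88 23 302
[0.58579947 0.20389366 0.24016819] [0.25021258 0.35644105 0.16325544]
```

View pics/c3.png

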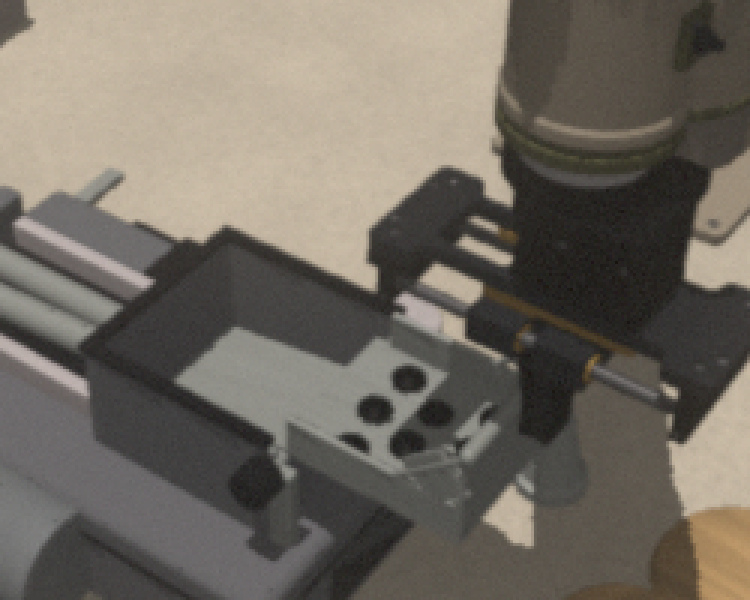

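The fingers stand just outside the middle of the rim (crop at about (540,400)) with nothing displaced. I start the push along the arc.

>>> {"api": "apply_moves", "payload": {"steps": [{"x":0,"y":3,"z":-5,"twist":0,"jaw":0},{"x":0,"y":7,"z":-11,"twist":0,"jaw":0},{"x":0,"y":12,"z":-17,"twist":0,"jaw":0},{"x":0,"y":17,"z":-23,"twist":0,"jaw":0},{"x":0,"y":22,"z":-29,"twist":0,"jaw":0},{"x":0,"y":27,"z":-35,"twist":0,"jaw":0},{"x":0,"y":33,"z":-40,"twist":0,"jaw":0},{"x":0,"y":39,"z":-45,"twist":0,"jaw":0}]}}

```text
time_s: 4.05
tcp_pos: [0.5859, 0.1679, 0.2854]
orientation: [1.0, 0.014, 0.001, -0.001]
wrist_force: [-0.0, 5.7, 5.7]
width: 0.0004
```

>>> {"api": "apply_moves", "payload": {"steps": [{"x":0,"y":6,"z":-6,"twist":0,"jaw":0},{"x":0,"y":12,"z":-11,"twist":0,"jaw":0},{"x":0,"y":18,"z":-15,"twist":0,"jaw":0},{"x":0,"y":25,"z":-18,"twist":0,"jaw":0},{"x":0,"y":31,"z":-21,"twist":0,"jaw":0},{"x":0,"y":38,"z":-24,"twist":0,"jaw":0},{"x":0,"y":45,"z":-26,"twist":0,"jaw":0},{"x":0,"y":52,"z":-28,"twist":0,"jaw":0}]}}

```text
time_s: 4.85
tcp_pos: [0.5875, 0.1135, 0.3119]
orientation: [1.0, 0.013, 0.0, 0.0]
wrist_force: [1.8, 2.4, 2.9]
width: 0.0004
```

```bash
python3 - <<'E'
from h import *
snap('scene','s2')
a=cv2.imread('pics/s2.png')[150:350,220:470]; cv2.imwrite('pics/c4.png',cv2.resize(a,(750,600),interpolation=3))
E
```

```text
(no output)
```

View pics/c4.png

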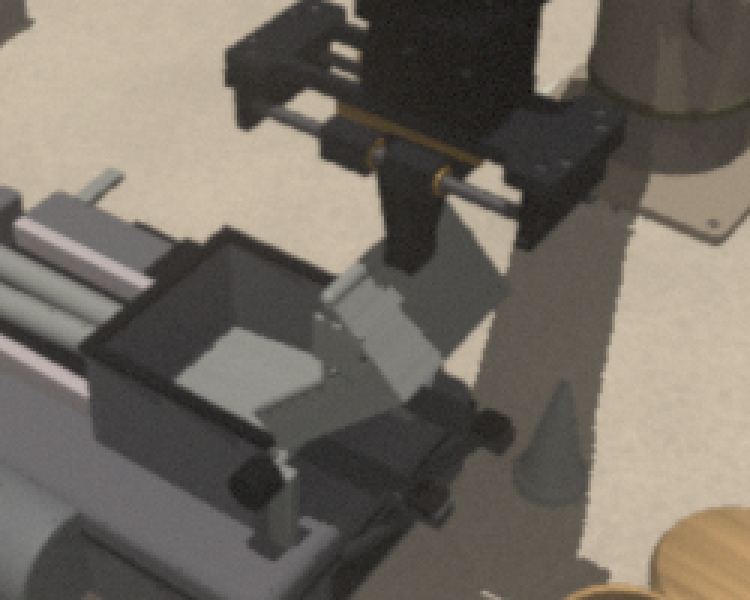

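The pan is at about 48°, with the fingers on its outer back at the rim (crop (405,260)). I continue over the top.

>>> {"api": "apply_moves", "payload": {"steps": [{"x":0,"y":7,"z":-2,"twist":0,"jaw":0},{"x":0,"y":14,"z":-3,"twist":0,"jaw":0},{"x":0,"y":21,"z":-4,"twist":0,"jaw":0},{"x":0,"y":28,"z":-5,"twist":0,"jaw":0},{"x":0,"y":35,"z":-5,"twist":0,"jaw":0},{"x":0,"y":42,"z":-5,"twist":0,"jaw":0},{"x":0,"y":49,"z":-4,"twist":0,"jaw":0},{"x":0,"y":56,"z":-3,"twist":0,"jaw":0}]}}

```text
time_s: 5.7
tcp_pos: [0.589, 0.0572, 0.315]
orientation: [1.0, 0.013, 0.0, 0.0]
wrist_force: [2.0, -0.5, 6.8]
width: 0.0004
```

>>> {"api": "apply_moves", "payload": {"steps": [{"x":0,"y":6,"z":1,"twist":0,"jaw":0},{"x":0,"y":12,"z":3,"twist":0,"jaw":0},{"x":0,"y":18,"z":5,"twist":0,"jaw":0},{"x":0,"y":24,"z":7,"twist":0,"jaw":0},{"x":0,"y":30,"z":10,"twist":0,"jaw":0},{"x":0,"y":36,"z":13,"twist":0,"jaw":0},{"x":0,"y":42,"z":16,"twist":0,"jaw":0}]}}

```text
time_s: 6.4
tcp_pos: [0.5907, 0.013, 0.3003]
orientation: [1.0, 0.012, 0.002, 0.002]
wrist_force: [1.0, -7.0, 15.0]
width: 0.0002
```

```bash
python3 - <<'E'
from h import *
snap('scene','s3')
a=cv2.imread('pics/s3.png')[150:350,200:450]; cv2.imwrite('pics/c5.png',cv2.resize(a,(750,600),interpolation=3))
E
```

```text
(no output)
```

View pics/c5.png

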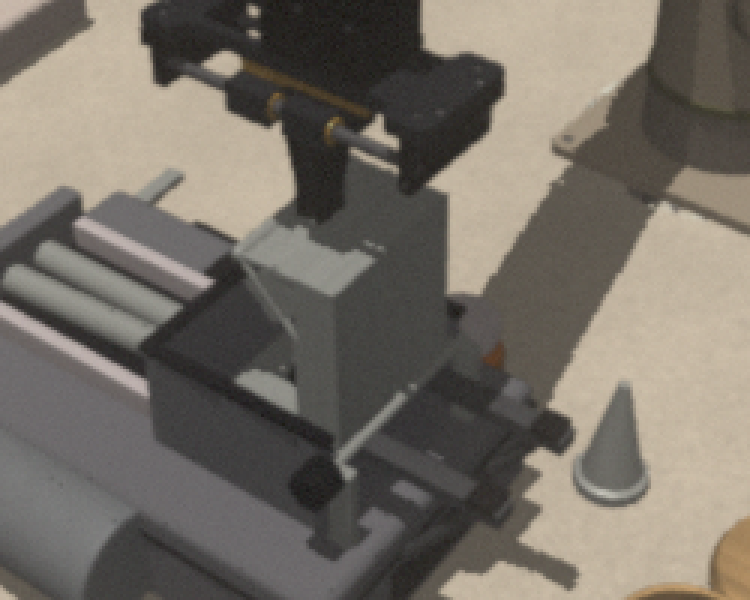

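The pan is at roughly 85–90°, past its tipping angle, and the fingers rest on its back (crop (320,215)). I raise clear so it can fall, and move towards the far side.

>>> {"api": "apply_moves", "payload": {"steps": [{"x":0,"y":0,"z":-35,"twist":0,"jaw":0},{"x":0,"y":0,"z":-45,"twist":0,"jaw":0},{"x":0,"y":40,"z":-45,"twist":0,"jaw":0},{"x":0,"y":80,"z":-45,"twist":0,"jaw":0},{"x":0,"y":105,"z":-45,"twist":0,"jaw":0},{"x":0,"y":105,"z":-45,"twist":0,"jaw":0},{"x":0,"y":105,"z":-45,"twist":0,"jaw":0},{"x":0,"y":105,"z":-45,"twist":0,"jaw":0}]}}

```text
time_s: 7.25
tcp_pos: [0.5925, -0.0875, 0.3432]
orientation: [1.0, 0.014, -0.0, -0.0]
wrist_force: [-1.0, 0.4, -0.5]
width: 0.0004
```

>>> {"api": "apply_moves", "payload": {"steps": [{"x":0,"y":0,"z":0,"twist":0,"jaw":0},{"x":0,"y":0,"z":0,"twist":0,"jaw":0},{"x":0,"y":0,"z":0,"twist":0,"jaw":0},{"x":0,"y":0,"z":0,"twist":0,"jaw":0},{"x":0,"y":0,"z":0,"twist":0,"jaw":0},{"x":0,"y":0,"z":0,"twist":0,"jaw":0},{"x":0,"y":0,"z":0,"twist":0,"jaw":0},{"x":0,"y":0,"z":0,"twist":0,"jaw":0}]}}

```text
time_s: 8.05
tcp_pos: [0.5927, -0.0888, 0.3436]
orientation: [1.0, 0.013, 0.0, 0.0]
wrist_force: [-0.7, -0.4, -0.3]
width: 0.0007
```

```bash
python3 - <<'E'
from h import *
snap('scene','s4'); print(proj('scene',[.588,-.035,.248]),proj('scene',[.588,-.087,.3]))
a=cv2.imread('pics/s4.png')[150:350,180:430]; cv2.imwrite('pics/c6.png',cv2.resize(a,(750,600),interpolation=3))
E
```

```text
[287.09531759 223.23242792] [263.69691539 189.073828  ]
```

View pics/c6.png

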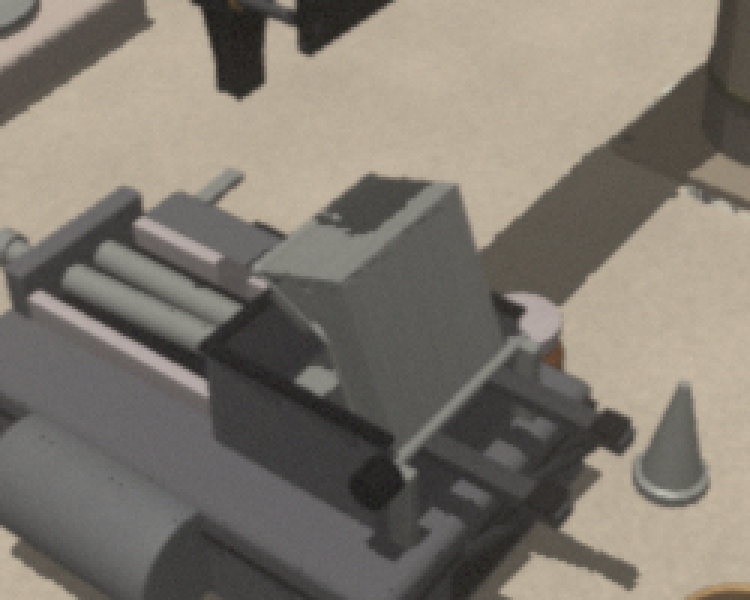

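The pan is at its stop: its rim mid is at crop (314,224) against a predicted (321,220). I come down on the hopper side of the rim and push it back.

>>> {"api": "apply_moves", "payload": {"steps": [{"x":-3,"y":0,"z":45,"twist":0,"jaw":0},{"x":-4,"y":0,"z":83,"twist":0,"jaw":0},{"x":-4,"y":0,"z":83,"twist":0,"jaw":0},{"x":-4,"y":-12,"z":83,"twist":0,"jaw":0},{"x":-4,"y":-22,"z":83,"twist":0,"jaw":0},{"x":-4,"y":-30,"z":83,"twist":0,"jaw":0},{"x":-4,"y":-34,"z":83,"twist":0,"jaw":0}]}}

```text
time_s: 8.8
tcp_pos: [0.5884, -0.053, 0.2621]
orientation: [1.0, 0.014, 0.001, 0.0]
wrist_force: [0.8, 0.6, -0.3]
width: 0.0001
```

>>> {"api": "apply_moves", "payload": {"steps": [{"x":0,"y":-6,"z":-5,"twist":0,"jaw":0},{"x":0,"y":-12,"z":-11,"twist":0,"jaw":0},{"x":0,"y":-18,"z":-17,"twist":0,"jaw":0},{"x":0,"y":-24,"z":-22,"twist":0,"jaw":0},{"x":0,"y":-31,"z":-27,"twist":0,"jaw":0},{"x":0,"y":-38,"z":-32,"twist":0,"jaw":0},{"x":0,"y":-46,"z":-36,"twist":0,"jaw":0},{"x":0,"y":-54,"z":-39,"twist":0,"jaw":0}]}}

```text
time_s: 9.6
tcp_pos: [0.5864, 0.0002, 0.2999]
orientation: [1.0, 0.013, 0.0, -0.0]
wrist_force: [0.2, -1.1, 1.7]
width: 0.0004
```

>>> {"api": "apply_moves", "payload": {"steps": [{"x":0,"y":-8,"z":-3,"twist":0,"jaw":0},{"x":0,"y":-16,"z":-5,"twist":0,"jaw":0},{"x":0,"y":-24,"z":-7,"twist":0,"jaw":0},{"x":0,"y":-32,"z":-8,"twist":0,"jaw":0},{"x":0,"y":-40,"z":-8,"twist":0,"jaw":0},{"x":0,"y":-48,"z":-8,"twist":0,"jaw":0},{"x":0,"y":-56,"z":-8,"twist":0,"jaw":0},{"x":0,"y":-62,"z":-8,"twist":0,"jaw":0}]}}

```text
time_s: 10.4
tcp_pos: [0.5846, 0.062, 0.3074]
orientation: [1.0, 0.013, -0.0, -0.0]
wrist_force: [-1.3, -0.2, -0.2]
width: 0.0006
```

>>> {"api": "apply_moves", "payload": {"steps": [{"x":0,"y":20,"z":-10,"twist":0,"jaw":0},{"x":0,"y":50,"z":-20,"twist":0,"jaw":0},{"x":0,"y":95,"z":-20,"twist":0,"jaw":0},{"x":-35,"y":125,"z":-20,"twist":0,"jaw":0},{"x":-70,"y":157,"z":-20,"twist":0,"jaw":0},{"x":-95,"y":157,"z":-20,"twist":0,"jaw":0},{"x":-95,"y":157,"z":-20,"twist":0,"jaw":0},{"x":-95,"y":157,"z":-20,"twist":0,"jaw":0}]}}

```text
time_s: 11.2
tcp_pos: [0.4939, -0.0983, 0.3279]
orientation: [1.0, 0.013, 0.0, 0.0]
wrist_force: [0.8, -0.7, -0.2]
width: 0.0005
```

>>> {"api": "apply_moves", "payload": {"steps": [{"x":0,"y":0,"z":0,"twist":0,"jaw":0},{"x":0,"y":0,"z":0,"twist":0,"jaw":0},{"x":0,"y":0,"z":0,"twist":0,"jaw":0},{"x":0,"y":0,"z":0,"twist":0,"jaw":0},{"x":0,"y":0,"z":0,"twist":0,"jaw":0},{"x":0,"y":0,"z":0,"twist":0,"jaw":0},{"x":0,"y":0,"z":0,"twist":0,"jaw":0},{"x":0,"y":0,"z":0,"twist":0,"jaw":0}]}}

```text
time_s: 12.0
tcp_pos: [0.4939, -0.0984, 0.3276]
orientation: [1.0, 0.013, 0.0, 0.0]
wrist_force: [0.2, -0.0, 0.1]
width: 0.0004
```

>>> {"api": "apply_moves", "payload": {"steps": [{"x":0,"y":0,"z":0,"twist":0,"jaw":0},{"x":0,"y":0,"z":0,"twist":0,"jaw":0},{"x":0,"y":0,"z":0,"twist":0,"jaw":0},{"x":0,"y":0,"z":0,"twist":0,"jaw":0},{"x":0,"y":0,"z":0,"twist":0,"jaw":0},{"x":0,"y":0,"z":0,"twist":0,"jaw":0},{"x":0,"y":0,"z":0,"twist":0,"jaw":0},{"x":0,"y":0,"z":0,"twist":0,"jaw":0}]}}

```text
time_s: 12.8
tcp_pos: [0.4939, -0.0984, 0.3276]
orientation: [1.0, 0.013, 0.0, 0.0]
wrist_force: [-0.2, -0.6, -0.8]
width: 0.0004
```

```bash
python3 - <<'E'
from h import *
snap('scene','s5'); snap('top','t5'); print(env.sense()['tcp_pos'])
a=cv2.imread('pics/s5.png')[150:350,180:430]; b=cv2.imread('pics/t5.png')[150:320,180:350]
cv2.imwrite('pics/c7.png',np.hstack([cv2.resize(a,(400,400),interpolation=3),cv2.resize(b,(400,400),interpolation=3)]))
E
```

```text
[ 0.49388251 -0.09841169  0.3275497 ]
```

View pics/c7.png

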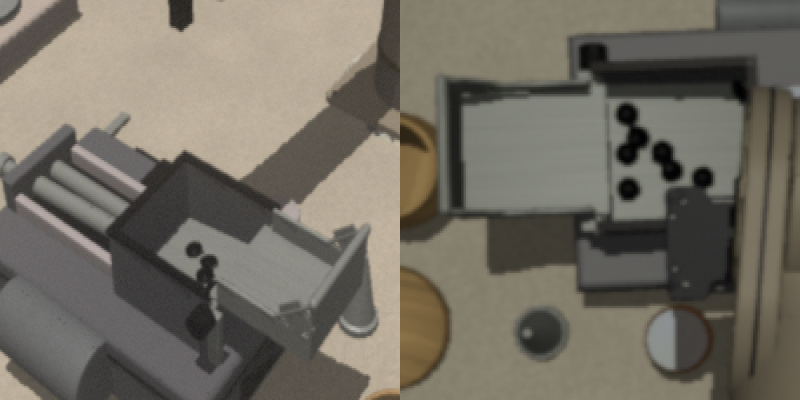

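The pan is level and empty, and seven stones are visible in the hopper; the eighth is probably under the gripper in this view, to be checked later. Now the button.

>>> {"api": "apply_moves", "payload": {"steps": [{"x":-4,"y":-2,"z":45,"twist":0,"jaw":0},{"x":-4,"y":-2,"z":90,"twist":0,"jaw":0},{"x":-4,"y":-2,"z":130,"twist":0,"jaw":0},{"x":-4,"y":-2,"z":155,"twist":0,"jaw":0},{"x":-4,"y":-2,"z":168,"twist":0,"jaw":0},{"x":-4,"y":-2,"z":168,"twist":0,"jaw":0}]}}

```text
time_s: 13.5
tcp_pos: [0.4893, -0.0964, 0.1585]
orientation: [1.0, 0.013, -0.001, -0.0]
wrist_force: [0.2, -0.1, 1.3]
width: 0.0003
```

>>> {"api": "apply_moves", "payload": {"steps": [{"x":0,"y":0,"z":4,"twist":0,"jaw":0},{"x":0,"y":0,"z":8,"twist":0,"jaw":0},{"x":0,"y":0,"z":11,"twist":0,"jaw":0},{"x":0,"y":0,"z":13,"twist":0,"jaw":0},{"x":0,"y":0,"z":13,"twist":0,"jaw":0}]}}

```text
time_s: 14.0
tcp_pos: [0.4909, -0.0967, 0.1483]
orientation: [1.0, 0.013, 0.001, 0.001]
wrist_force: [-2.3, 0.4, 12.5]
width: 0.0003
```

>>> {"api": "apply_moves", "payload": {"steps": [{"x":0,"y":0,"z":3,"twist":0,"jaw":0},{"x":0,"y":0,"z":3,"twist":0,"jaw":0},{"x":0,"y":0,"z":3,"twist":0,"jaw":0}]}}

```text
time_s: 14.3
tcp_pos: [0.4911, -0.0967, 0.1477]
orientation: [1.0, 0.013, 0.001, 0.001]
wrist_force: [-14.9, 2.2, 40.5]
width: 0.0005
```

>>> {"api": "apply_moves", "payload": {"steps": [{"x":0,"y":0,"z":-8,"twist":0,"jaw":0},{"x":0,"y":0,"z":-8,"twist":0,"jaw":0},{"x":0,"y":0,"z":-8,"twist":0,"jaw":0}]}}

```text
time_s: 14.6
tcp_pos: [0.4906, -0.0966, 0.1522]
orientation: [1.0, 0.013, 0.001, 0.0]
wrist_force: [2.3, -0.6, 2.3]
width: 0.0007
```

```bash
cat > avg.py <<'E'
from h import *
F=[]
for i in range(6): read_camera('top'); s=env.sense(); F.append([*s['wrist_force'],s['tcp_pos'][2]*1e3])
print(np.mean(F,0).round(2),s['time_s'])
E
python3 avg.py
```

```text
[  2.6   -0.65   3.48 151.64] 14.9
```

>>> {"api": "apply_moves", "payload": {"steps": [{"x":0,"y":0,"z":3,"twist":0,"jaw":0},{"x":0,"y":0,"z":3,"twist":0,"jaw":0},{"x":0,"y":0,"z":3,"twist":0,"jaw":0}]}}

```text
time_s: 15.2
tcp_pos: [0.49, -0.0966, 0.1485]
orientation: [1.0, 0.013, 0.0, 0.0]
wrist_force: [2.5, -0.5, 5.4]
width: 0.0005
```

```bash
python3 avg.py; python3 - <<'E'
from h import *
snap('scene','s6'); a=cv2.imread('pics/s6.png')[120:320,180:430]; cv2.imwrite('pics/c8.png',cv2.resize(a,(750,600),interpolation=3))
E
```

```text
[  3.15  -0.37   4.77 148.51] 15.5
```

View pics/c8.png

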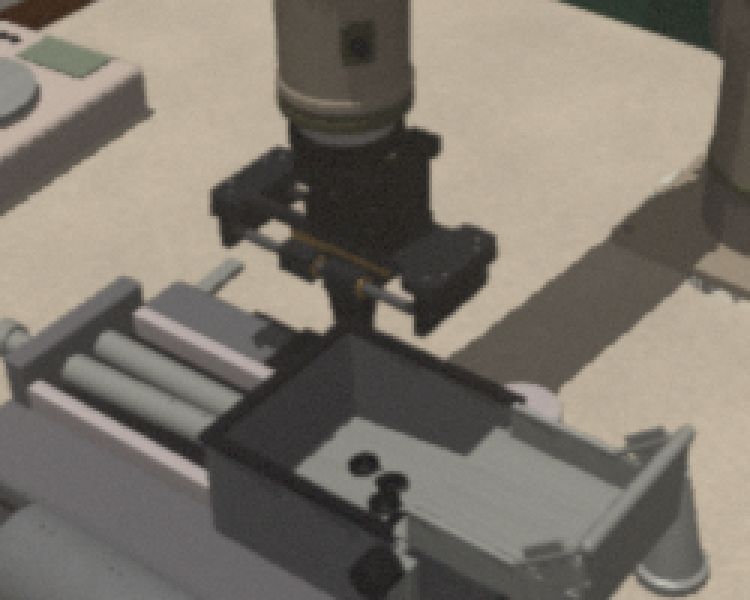

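The image shows the gripper body clear of the hopper wall. The force rises like a spring (3.5 to 4.8 N) to a hard stop at TCP z≈0.148, about 4 mm higher than I expected. To rule out a bezel contact I release and press again nearer the button's centre.

>>> {"api": "apply_moves", "payload": {"steps": [{"x":0,"y":0,"z":-8,"twist":0,"jaw":0},{"x":0,"y":0,"z":-16,"twist":0,"jaw":0},{"x":9,"y":-1,"z":-16,"twist":0,"jaw":0},{"x":9,"y":-1,"z":-12,"twist":0,"jaw":0},{"x":9,"y":-1,"z":-8,"twist":0,"jaw":0},{"x":9,"y":-1,"z":-4,"twist":0,"jaw":0},{"x":9,"y":-1,"z":-1,"twist":0,"jaw":0},{"x":9,"y":-1,"z":-1,"twist":0,"jaw":0}]}}

```text
time_s: 16.35
tcp_pos: [0.4987, -0.0951, 0.1492]
orientation: [1.0, 0.013, -0.0, -0.0]
wrist_force: [-0.7, 0.7, 4.4]
width: 0.0002
```

>>> {"api": "apply_moves", "payload": {"steps": [{"x":0,"y":0,"z":2,"twist":0,"jaw":0},{"x":0,"y":0,"z":3,"twist":0,"jaw":0},{"x":0,"y":0,"z":3,"twist":0,"jaw":0}]}}

```text
time_s: 16.65
tcp_pos: [0.4988, -0.0951, 0.1482]
orientation: [1.0, 0.013, -0.0, 0.0]
wrist_force: [-8.4, 1.2, 20.5]
width: 0.0007
```

```bash
python3 avg.py
```

```text
[ -8.6    2.31  20.76 148.17] 16.95
```

The hard stop is at the same height (z=0.148) with a central press and about 5 N of spring just above it, so the button is fully in. I release and draw clear.

>>> {"api": "apply_moves", "payload": {"steps": [{"x":0,"y":0,"z":-10,"twist":0,"jaw":0},{"x":0,"y":0,"z":-30,"twist":0,"jaw":0},{"x":0,"y":0,"z":-75,"twist":0,"jaw":0},{"x":0,"y":0,"z":-125,"twist":0,"jaw":0},{"x":0,"y":0,"z":-170,"twist":0,"jaw":0},{"x":-10,"y":50,"z":-170,"twist":0,"jaw":0},{"x":-20,"y":100,"z":-170,"twist":0,"jaw":0},{"x":-30,"y":145,"z":-170,"twist":0,"jaw":0}]}}

```text
time_s: 17.75
tcp_pos: [0.4718, -0.243, 0.3168]
orientation: [1.0, 0.013, -0.0, 0.0]
wrist_force: [1.4, -0.4, -0.2]
width: 0.0006
```

>>> {"api": "apply_moves", "payload": {"steps": [{"x":0,"y":200,"z":0,"twist":0,"jaw":0},{"x":0,"y":200,"z":0,"twist":0,"jaw":0},{"x":0,"y":200,"z":0,"twist":0,"jaw":0},{"x":0,"y":200,"z":0,"twist":0,"jaw":0},{"x":0,"y":200,"z":0,"twist":0,"jaw":0},{"x":0,"y":200,"z":0,"twist":0,"jaw":0}]}}

```text
time_s: 18.35
tcp_pos: [0.4772, -0.442, 0.3152]
orientation: [1.0, 0.012, -0.001, -0.001]
wrist_force: [0.9, 1.3, 0.2]
width: 0.0005
```

```bash
python3 - <<'E'
from h import *
snap('scene','s7'); snap('top','t7'); print(env.sense()['tcp_pos'])
a=cv2.imread('pics/t7.png')[150:350,140:390]; b=cv2.imread('pics/t0.png')[150:350,140:390]; c=cv2.imread('pics/s7.png')[200:350,150:450]
cv2.imwrite('pics/c9.png',np.vstack([np.hstack([cv2.resize(a,(400,320),interpolation=3),cv2.resize(b,(400,320),interpolation=3)]),np.hstack([cv2.resize(c,(520,260),interpolation=3),np.zeros((260,280,3),np.uint8)])]))
E
```

```text
[ 0.47828131 -0.43984095  0.316488  ]
```

View pics/c9.png

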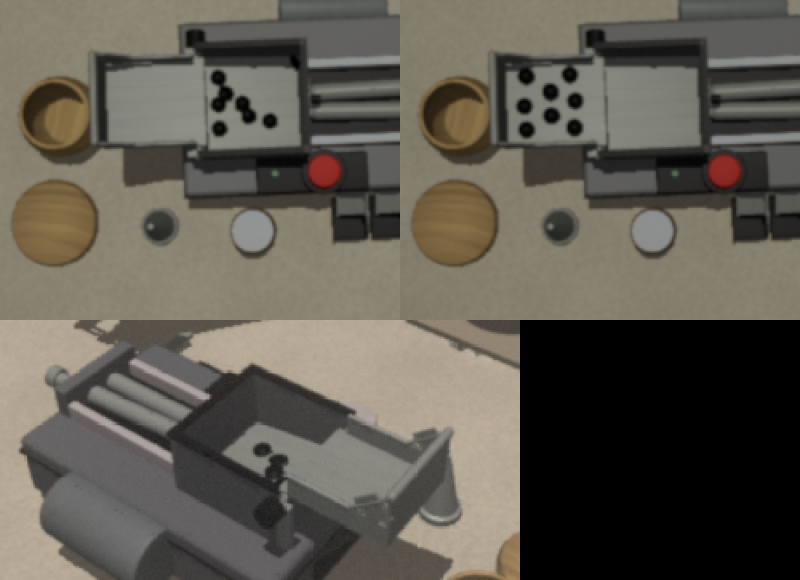

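Seven stones lie on the hopper floor. A new dark blob sits at the hopper's far corner at (295,60), so I'll take a closer look at it.

```bash
python3 - <<'E'
from h import *
a,b=[cv2.imread(f'pics/{n}.png')[165:255,260:350] for n in('t7','t0')]
g=np.hstack([cv2.resize(i,(400,400),interpolation=3) for i in(a,b)]); cv2.imwrite('pics/c10.png',np.clip(g*2.5,0,255).astype(np.uint8))
E
```

```text
(no output)
```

View pics/c10.png

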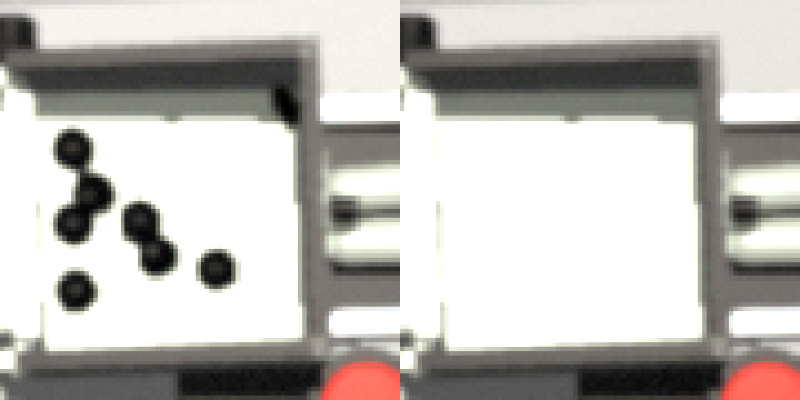

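All eight stones are in the hopper; the eighth stands on edge in the corner. I hand in.

```bash
python3 -c "
from h import *
print(ticket.hand_in())"
```

```text
the job is handed in; nothing more can be done
None
```

The job is done and handed in at about 18.5 s of the 64 s allowed; the hand-in reports no verdict. With closed fingers I pushed the pan over to its stop, pushed it back level, pressed the start button fully in, let it come out, and drew clear.

**Last checks (top and scene images):**
- The pan is level on its rests and empty.
- All eight stones are inside the hopper. Seven lie on its floor and one stands on edge in the corner.
- The button looks out again. The bowl, lid, cone and jar are where they were. I did not check the caliper in the last crops.

**Points that disagreed or fell short:**
- **Button height:** it hit its hard stop with the tool at z≈0.148 m, about 4 mm higher than I computed. I took this as fully in because two spots stopped at the same height, with about 5 N of spring just above.
- **Extra presses:** I pressed the button three times while confirming this.
- **Force peak:** the first press reached about 43 N at the wrist, higher than intended. I take this as fingertip contact: the images from the next press at that spot showed the gripper body clear of the hopper.

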